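Stow the pop-up socket and bolt it down

ROBOT

A 6-joint arm with a two-finger parallel gripper is mounted at the origin on the work surface. World frame = base frame: x ahead of the robot, y to its left, z up, the work surface at z = 0. Lengths are in mm, angles in rad, forces in N, time in s.
With the tool pointing down it reaches from about 425 to 1125 mm from the base axis. Payload 14.9 kg.
Tool frame: the origin (TCP) lies on the centre line of the jaws, within the pads' length; the fingertips stand 11 mm ahead of it and the grasp point (between the pads) lies 8 mm behind it (manip.finger_overhang is the distance from the TCP to the fingertips, in mm); z points along the fingers, y is the line along which they close (so a half turn about z gives the same grasp; the last joint's range is limited). The gripper opens to 91 mm and grips with 3 to 60 N. Pads are 32 mm wide; open, the fingers measure 118 mm over their backs; the gripper's body (76 mm by 178 mm) begins 60 mm behind the grasp point.
Start: joints at [-1.375, 0.379, 1.734, -0, 1.028, -0.033], TCP at [158.761, -681.772, 224.932] pointing down, gripper open.
Joint ranges: [-2.77, 2.77], [-0.74, 2.19], [0, 2.66], [-1.06, 4.2], [0.31, 2.87], [-3.08, 3.08]. Speed limits (rad/s): [1.89, 1.89, 2.39, 3.14, 3.14, 3.14].

INTERFACE

Orientations are given as a unit quaternion [w, x, y, z].
In Python, from plant import monitor, capture, manip gives the robot as it stands.
- The arm moves only by the tool jog_arm, never from a script. Its argument "series" is a list of rows, each a list of 2 entries, a list of its own where there are three numbers: the shift along the tool's x, y, z in m, then the turn, a rotation vector about the tool's x, y, z in rad. In form: [[[dx, dy, dz], [ax, ay, az]], ...]. A call has 1 to 10 rows; each row is the pose to reach, as a shift and turn from the pose commanded when the call began, along the tool's axes at that moment; what a row does not reach only later rows make up. A row lasts 1/12 s, in which the tool goes at most 41.7 mm and 7.16 degrees, less where a joint would pass 70% of its speed; a pose out of reach is approached as far as the arm can. A call with a gripper value outside its range is refused whole. "hand" is the opening in per cent of the stroke, from 0 (shut) to 100 (fully open), set as the call begins (left out, the last holds). The fingers move at their own pace and stop on an object; "newtons" is the grip in N (left out, the last holds). Time passes only in rows, so rows that repeat a pose let the fingers close. It gives the time, the measured TCP pose, the force, the opening and the grip force at its end, in the units of the state.
- monitor.state(): the state, without advancing time (a new reading comes with each control period).
- capture(name): name is "scene" or "top" or "wrist"; returns a dict with "img" (480x640x3 uint8, red, green, blue), "depth" (480x640 float32, mm along the optical axis (not along the pixel's ray), 0 where there is no reading), "fx", "fy", "cx", "cy" (pixels), "T" (4x4, takes a point from camera to world coordinates); the wrist camera has in their place "hand_eye" (4x4, takes a point from camera to tool coordinates, whose origin is the TCP and whose axes are the flange's). Camera axes: x right, y down, z forward; pixel columns grow to the right and rows downward; lengths in mm; the calibration is good to about 2 mm. A picture is of the moment at which its call begins: read the wrist's pose just before it.
- manip.close_job(): hands the job in; it is judged then, once.
The state is a dict: "t": time; "joint_pos": joint angles; "qd": joint speeds; "tau": joint torques, N m; "position": TCP position; "orientation": TCP orientation; "force": force on the tool from outside, world axes, zero at the start; "ft_torque": the same for the moment, N m; "finger_gap": finger opening in mm; "finger_force": force on a finger pad.
Only numpy, scipy, OpenCV 4.12 (cv2) and the standard library are available. Lean on these libraries where they do the work, as an engineer would, in place of code of your own. Each camera call takes 0.05 s, during which the arm holds its last target. There are 200 camera calls.

TASK

The pop-up socket is standing up out of the worktop with its slide bolt left part-way out. Draw the bolt back, press the tower gently down into its housing against the spring until it rests on its buffer, and slide the bolt fully home under the keep so that the tower stays down when you let go. Do not ram the tower on its buffer or force the bolt, and leave everything else on the worktop where it is.

Things in the scene. Friction and masses are not known exactly. Their poses are not given: they have to be found in the camera images.
- socket_unit: Fixed housing of a pop-up power socket in the worktop: a round satin bezel 132 mm across, 5 mm high. Origin: bezel centre at worktop height; z up; +x is the way the bolt slides home, towards the keep on the bezel's edge: a steel bridge 38 mm wide (30 inside), 12 mm deep, 4.5 mm thick, near edge 52 mm from the centre. Jaws that pinch the bolt's red tab close along y.
- cap (a point): Centre of the top face of the tower's round metal cap (96 mm across, on a black 68 mm square column). The tower moves only straight down and up. Raised, this face is 91 mm above the worktop; down on its buffer it is 5 to 19 mm above it, differently each time, because the fitter sets buffer and keep together in height. Find it by feel.
- tower (a joint): How far the tower is pressed in, m: 0 raised; 0.072 to 0.086 (not known beforehand) down on the firm rubber buffer. A spring pushes it up all the way: 10 to 13 N at the top, 17 to 21 N at the bottom, plus 1 N friction and damping of 60 N per m/s; let go, it springs up unless bolted.
- foot: The tower's foot, hidden in the housing 100 mm below the cap's top face, that lands on the buffer (firm: about 10 N per mm). It must not be pressed on the buffer with more than 20 N, that is a push of roughly 37 to 41 N on the tower; when it rests on the buffer, the push begins to rise steeply.
- bolt (a joint): Travel of the slide bolt on the cap, m: 0 fully drawn back, 0.016 fully home; firm stops at both ends; friction about 2 N, stays where it is left. Starts 0.008 to 0.012 out; beyond 0.005 its tongue lands on top of the keep as the tower goes down. It slides under the keep only while the tower is within 1.7 mm of its buffer; if higher, the tongue's end butts on the keep.
- bolt_grip (a point): Middle of the red ribbed tab on the bolt: 24 mm along the unit's x, 12 mm wide along y, a low 6 mm high; this point lies 8 mm above the cap's top face. The tab stands on the bolt's flat steel plate (24 mm wide, 5 mm thick, lying on the cap), so fingertips on either side of the tab rest on the plate and press the tower through it. It moves with the bolt.
- tongue: Front 20 mm of the bolt's plate, 24 mm wide, 5 mm thick, that goes under the keep, whose underside is 6.7 mm above the cap's top face when the tower is on its buffer. Origin: its front end, at the cap's top face. On the way home it must not be jammed against the keep, from the side or from above, with more than 20 N. Once home it bears up on the keep with the spring's force.
- charger: Bystander: white plug-in charger 42 x 44 mm, 46 mm high to its pins, standing near the socket. Origin at its underside.
- dosing_cup: Bystander: blue measuring cup 60 mm across, 55 mm high, near the socket. Origin at its underside.
- clothes_peg: Bystander: wooden clothes peg 72 mm long, 13 mm high. Origin at its underside.
- scrub_brush: Bystander: brush with wooden handle, roughly 200 mm long and 30 mm high, lying on the left. Origin at its underside.
- stain_tub: Bystander: tub with red lid, 90 mm across, 85 mm high. Origin at its underside.
- detergent: Bystander: white bottle 84 mm across, 210 mm high. Origin at its underside.
- softener: Bystander: blue bottle 70 mm across, 180 mm high. Origin at its underside.

How it is judged (in metres and radians):
On the way:
1. with the bolt drawn back, the tower is pressed down into its housing (value of joint tower above 0.068 m and value of joint bolt below 0.006 m), for 0.1 s.
At the end, for the whole second after the job is handed in: The tower is down (pressed in by more than 68 mm) and stays there by itself at rest, with the bolt home under the keep (more than 14.5 of its 16 mm) (value of joint tower above 0.068 m and value of joint bolt above 0.0145 m and linear speed of foot below 0.01 m/s); the robot touches nothing.
It fails at once if the tower is rammed on its buffer with more than 20 N (contact force between foot and anything else above 20 N).
It fails at once if the bolt's tongue is jammed against the keep or anything else with more than 20 N before it is home (contact force between tongue and anything else above 20 N and value of joint bolt below 0.0125 m).
It fails at once if a bystander is pushed more than 20 mm (distance of any of charger, dosing_cup, clothes_peg, scrub_brush, detergent, softener, stain_tub from where it was at the start of the episode above 0.02 m).
It also fails if it takes over 46 s, if anything falls off the work surface, if the arm or the gripper's body presses on something with over 40 N, if the wrist force passes 120 N, or if a joint passes its speed limit or range.

## Working session

There is one attempt and no reset: what is moved stays moved. The work goes in short steps, Python scripts to look and compute and a tool call to move; the robot and the scene stay as the last step left them, time stands still between calls to the robot, and variables do not carry over. Pictures are saved under pics/ and viewed, at most 10 in all, crops included, and the job is handed in when it is done.

Besides the shell and the picture viewer there is one more tool, called by a JSON object that holds its "method" and its "body", one argument or row to a line. jog_arm: Moves the arm, as the interface text tells. Its arguments: {"type":"object","properties":{"series":{"type":"array"},"hand":{"type":"number"},"newtons":{"type":"number"}},"required":["series"]}

```bash
mkdir -p pics; cat > h.py <<'E'
import numpy as np,cv2
from plant import monitor,capture,manip
def snap(n,f):
    s=monitor.state(); c=capture(n); cv2.imwrite('pics/'+f+'.png',c['img'][:,:,::-1]); 
    np.savez('pics/'+f+'.npz',img=c['img'],depth=c['depth']); return s,c
E
python3 - <<'E'
from h import *
import pickle
s=monitor.state();print(s)
out={}
for n in('scene','top'):
    s,c=snap(n,n+'0');pickle.dump(c,open(n+'.pkl','wb'));print(n,c['fx'],c['cx'],c['cy'],c['T'].tolist() if hasattr(c['T'],'tolist') else c['T'])
a=cv2.imread('pics/top0.png')
E
```

```text
{'t': 0.0, 'joint_pos': array([-1.37531077e+00,  3.79404489e-01,  1.73474864e+00, -4.64140780e-05,
        1.02851590e+00, -3.32835046e-02]), 'qd': array([-0.00210006,  0.00034833, -0.00020204,  0.00055304, -0.00025987,
       -0.00029319]), 'tau': array([ 3.47698391e-03, -7.63721323e+01, -4.34366477e+01,  6.50690775e-02,
        4.24727623e-02, -5.77500782e-05]), 'position': array([ 158.66887433, -681.39971137,  224.30701901]), 'orientation': array([-5.34808513e-04,  9.93463707e-01,  1.14147153e-01, -6.34055624e-05]), 'force': array([-0.20972989, -0.90304897, -0.36694552]), 'ft_torque': array([0.01187507, 0.07719355, 0.05008405]), 'finger_force': 0.0, 'finger_gap': 90.87990760008839}
scene 623.5392819515283 308.7144754561607 231.99152184427646 [[-0.1420299822391424, 0.7840959425246069, -0.6041697088249272, 1554.9496791553452], [0.9898619050769497, 0.1119229299812782, -0.0874452206918011, 91.80262458341502], [-0.0009449987199884853, -0.6104644221089829, -0.7920431151879075, 1360.6652728103986], [0.0, 0.0, 0.0, 1.0]]
top 616.4030435610159 314.1038029766525 242.37684154099813 [[-0.015046356155337455, -0.9851653984532797, 0.17094661405490846, 345.03024523437784], [-0.999824834199907, 0.0167272151447965, 0.00839649871247586, -38.92432788416599], [-0.01113140079125968, -0.17079033334439855, -0.985244514804591, 1362.3196266755845], [0.0, 0.0, 0.0, 1.0]]
```

View pics/top0.png

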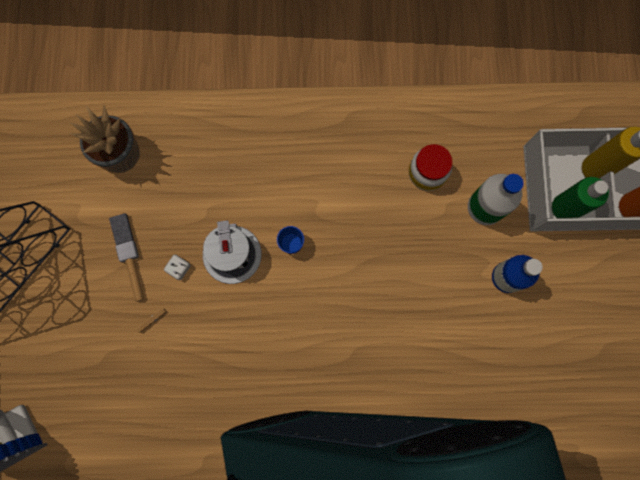

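View pics/scene0.png

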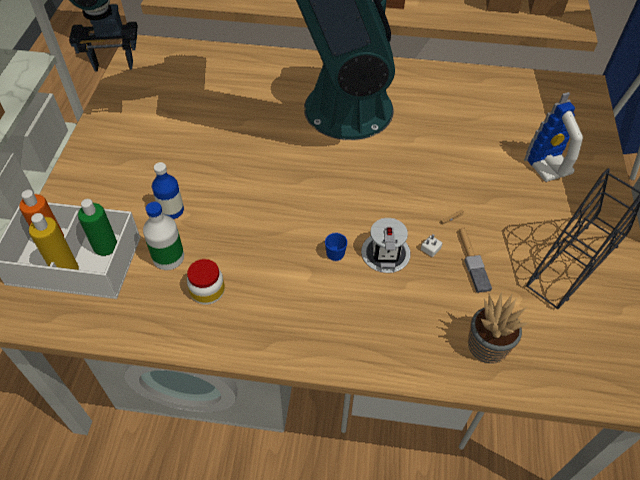

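Top view: the cap is at about (226,247), the red tab at (226,246), and the keep towards (222,226), so the unit's +x is roughly world +x. Scene view: the tab is at (390,231), the cup lies on one side and the charger on the other.

```bash
python3 - <<'E'
from h import *
import pickle
def ray(c,u,v,z):
    T=np.array(c['T']);d=T[:3,:3]@np.array([(u-c['cx'])/c['fx'],(v-c['cy'])/c['fy'],1]);o=T[:3,3];return o+d*(z-o[2])/d[2]
for n,(u0,v0) in(('top',(226,246)),('scene',(390,231))):
    c=pickle.load(open(n+'.pkl','rb'));im=c['img'].astype(int)
    m=((im[...,0]>90)&(im[...,0]>2*im[...,1])&(im[...,0]>2*im[...,2])).astype(np.uint8)
    w=np.zeros_like(m);w[v0-20:v0+20,u0-20:u0+20]=1;m*=w
    v,u=np.nonzero(m);print(n,len(u),u.mean(),v.mean(),'tab',ray(c,u.mean(),v.mean(),100).round(1))
    d=c['depth'][v,u];print('depth z',np.median([(np.array(c['T'])[:3,:3]@np.array([(a-c['cx'])/c['fx']*k,(b-c['cy'])/c['fy']*k,k])+np.array(c['T'])[:3,3])[2] for a,b,k in zip(u,v,d)]))
    # worktop-height heights: bright grey pixels near
    T=np.array(c['T']);vv,uu=np.mgrid[v0-50:v0+50,u0-60:u0+60];k=c['depth'][v0-50:v0+50,u0-60:u0+60]
    P=np.stack([(uu-c['cx'])/c['fx']*k,(vv-c['cy'])/c['fy']*k,k],-1)@T[:3,:3].T+T[:3,3]
    s=(P[...,2]>80)&(P[...,2]<95)
    (cx,cy),r=cv2.minEnclosingCircle(P[s][:,:2].astype(np.float32));print('cap',cx,cy,r,s.sum(),P[s].mean(0))
    # others >20mm high
    s2=((P[...,2]>18)&(P[...,2]<70)).astype(np.uint8)
    nn,lab,st,ce=cv2.connectedComponentsWithStats(s2)
    for i in range(1,nn):
        if st[i,4]>25: q=P[lab==i];print(' obj',q.min(0).round(),q.max(0).round())
c=pickle.load(open('top.pkl','rb'));cv2.imwrite('pics/topc.png',cv2.resize(c['img'][195:295,150:320,::-1],None,fx=4.5,fy=4.5,interpolation=cv2.INTER_CUBIC))
E
```

```text
top 12 224.75 247.0 tab [557.5 157.8 100. ]
depth z 103.05293513303968
cap 562.1424560546875 156.27371215820312 52.625301361083984 1272 [553.29069392 155.93576004  91.10388873]
 obj [554.  35.  19.] [607.  52.  60.]
 obj [501. 248.  18.] [554. 298.  48.]
 obj [524. 118.  20.] [543. 143.  55.]
scene 15 389.4 231.86666666666667 tab [563.8 156.5 100. ]
depth z 103.47917385831806
cap 559.524169921875 156.9102783203125 54.762821197509766 569 [555.19969778 153.92821467  91.48249381]
 obj [547.   4.  18.] [611.  49.  64.]
 obj [501. 246.  18.] [561. 300.  50.]
 obj [556. 118.  18.] [599. 192.  70.]
 obj [605. 142.  21.] [625. 179.  37.]
```

View pics/topc.png

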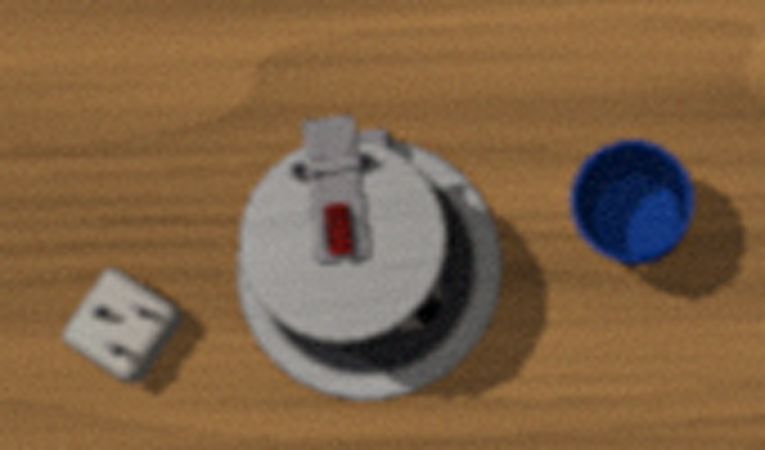

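Tab at about (560,157), cap face at z≈91, tab height ≈ 100, all as given. The bolt runs along +x at a yaw of about +0.09. Moving to hover, on an arc that clears the bottles.

{"method": "jog_arm", "body": {
  "series": [
    [[0.03,-0.02,-0.04],[0,0,0]],
    [[0.35,-0.31,-0.1],[0,0,0.139]],
    [[0.35,-0.31,-0.1],[0,0,0.139]],
    [[0.35,-0.31,-0.1],[0,0,0.139]],
    [[0.35,-0.31,-0.1],[0,0,0.139]],
    [[0.35,-0.31,-0.1],[0,0,0.139]],
    [[0.35,-0.31,-0.1],[0,0,0.139]],
    [[0.35,-0.31,-0.1],[0,0,0.139]],
    [[0.35,-0.31,-0.1],[0,0,0.139]],
    [[0.35,-0.31,-0.1],[0,0,0.139]]
  ],
  "hand": 45
}}

```text
t: 0.93
position: [390.2, -355.6, 314.2]
orientation: [-0.0, 0.999, 0.045, -0.0]
force: [0.5, -0.1, 0.4]
finger_gap: 40.8
finger_force: 0.0
```

{"method": "jog_arm", "body": {
  "series": [
    [[0.215,-0.495,0.0],[0,0,0]],
    [[0.215,-0.495,0.0],[0,0,0]],
    [[0.215,-0.495,0.0],[0,0,0]],
    [[0.215,-0.495,0.0],[0,0,0]],
    [[0.215,-0.495,0.0],[0,0,0]],
    [[0.215,-0.495,0.0],[0,0,0]],
    [[0.215,-0.495,0.0],[0,0,0]],
    [[0.215,-0.495,0.0],[0,0,0]],
    [[0.215,-0.495,0.0],[0,0,0]],
    [[0.215,-0.495,0.0],[0,0,0]]
  ]
}}

```text
t: 1.77
position: [520.7, 40.2, 314.0]
orientation: [0.0, 0.999, 0.045, 0.0]
force: [1.4, -1.4, 0.1]
finger_gap: 41.1
finger_force: 0.0
```

{"method": "jog_arm", "body": {
  "series": [
    [[0.05,-0.104,0.05],[0,0,0]],
    [[0.05,-0.104,0.08],[0,0,0]],
    [[0.05,-0.104,0.08],[0,0,0]],
    [[0.05,-0.104,0.08],[0,0,0]],
    [[0.05,-0.104,0.08],[0,0,0]]
  ]
}}

```text
t: 2.18
position: [560.2, 147.9, 231.0]
orientation: [0.0, 0.999, 0.046, -0.002]
force: [-0.2, -1.1, -0.3]
finger_gap: 41.0
finger_force: 0.0
```

```bash
python3 - <<'E'
from h import *
import pickle
s,c=snap('wrist','w1');pickle.dump((s,c),open('w1.pkl','wb'))
print(s['t'],s['position'],s['orientation'],np.array(c['hand_eye']).round(3).tolist(),c['fx'],s['force'])
E
```

```text
2.1833 [560.18067379 147.89870401 230.98455201] [ 3.06631617e-04  9.98935875e-01  4.60666342e-02 -2.21095289e-03] [[-0.001, -0.961, -0.278, 79.316], [1.0, -0.001, -0.0, 0.309], [-0.0, -0.278, 0.961, -160.15], [0.0, 0.0, 0.0, 1.0]] 398.4866195224009 [-0.23399998 -1.12374201 -0.30120347]
```

View pics/w1.png

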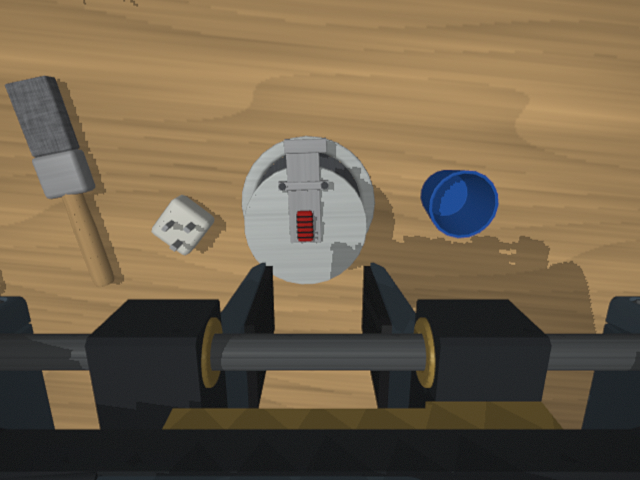

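Wrist view: the red tab is at about (305,226), on the steel plate running up to the keep at (308,146). The plate is nearly vertical in the image. Now measuring offset and yaw in the tool frame.

```bash
cat >> h.py <<'E'
from scipy.spatial.transform import Rotation as R
def tab(s,c,z=100.,keepz=None):
    im=c['img'].astype(int);m=(im[...,0]>70)&(im[...,0]>2*im[...,1])&(im[...,0]>2*im[...,2])
    n,l,st,ce=cv2.connectedComponentsWithStats(cv2.morphologyEx(m.astype(np.uint8),cv2.MORPH_CLOSE,np.ones((7,7))))
    i=1+st[1:,4].argmax();v,u=np.nonzero(l==i)
    H=np.array(c['hand_eye']);q=np.roll(s['orientation'],-1);A=R.from_quat(q).as_matrix();W=np.eye(4);W[:3,:3]=A;W[:3,3]=s['position'];T=W@H
    d=np.stack([(u-c['cx'])/c['fx'],(v-c['cy'])/c['fy'],np.ones(len(u))],-1)@T[:3,:3].T;P=T[:3,3]+d*((z-T[2,3])/d[:,2])[:,None]
    L=(P-s['position'])@A
    (x,y),(w,h),a=cv2.minAreaRect(P[:,:2].astype(np.float32))
    print('tab world',x,y,w,h,a,'tool',((np.array([x,y,z])-s['position'])@A).round(1),'n',len(u),u.mean(),v.mean(),'depth',np.median(c['depth'][v,u]))
    return T
E
python3 - <<'E'
from h import *
import pickle
s,c=pickle.load(open('w1.pkl','rb'));T=tab(s,c,102.)
def ray(u,v,z):
    d=T[:3,:3]@np.array([(u-c['cx'])/c['fx'],(v-c['cy'])/c['fy'],1]);return T[:3,3]+d*(z-T[2,3])/d[2]
K=c['depth'];vv,uu=np.mgrid[:480,:640]
P=np.stack([(uu-c['cx'])/c['fx']*K,(vv-c['cy'])/c['fy']*K,K],-1)@T[:3,:3].T+T[:3,3]
ok=(K>0)&(uu>230)&(uu<390)&(vv>125)&(vv<262)
for lo,hi,n in((86,93.3,'cap'),(93.8,99,'plate'),(99,106,'tab'),(16,40,'keep')):
    q=P[ok&(P[...,2]>lo)&(P[...,2]<hi)]
    if len(q)>20: print(n,len(q),cv2.minAreaRect(q[:,:2].astype(np.float32)),cv2.minEnclosingCircle(q[:,:2].astype(np.float32)),np.median(q[:,2]))
cv2.imwrite('pics/w1c.png',cv2.resize(c['img'][130:290,230:390,::-1],None,fx=3.7,fy=3.7,interpolation=cv2.INTER_CUBIC))
E
```

```text
tab world 563.4713134765625 157.7857666015625 22.47698974609375 11.220362663269043 5.002528190612793 tool [  4.8  -9.6 129. ] n 452 304.6659292035398 225.46017699115043 depth 298.1239
cap 7300 ((573.5445556640625, 158.6743621826172), (85.14138793945312, 95.47781372070312), 5.116796493530273) ((566.1480712890625, 157.94773864746094), 51.567386627197266) 91.37354773321073
plate 2159 ((582.4549560546875, 161.44041442871094), (69.47225189208984, 37.01496124267578), 0.20909932255744934) ((582.459228515625, 160.2698974609375), 35.60737228393555) 96.40547836082942
tab 872 ((573.595947265625, 158.96176147460938), (45.09585189819336, 36.88687515258789), 7.2825164794921875) ((576.8818969726562, 159.4766845703125), 26.101123809814453) 101.61176437843639
keep 573 ((615.2694702148438, 158.96018981933594), (48.98059844970703, 24.20543098449707), 74.5295639038086) ((608.7278442382812, 160.77072143554688), 25.060527801513672) 27.80275614106722
```

View pics/w1c.png

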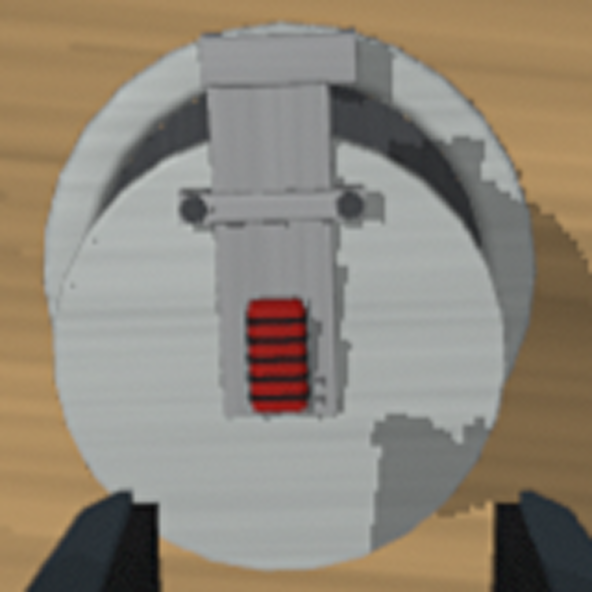

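Tab at world (563.5,157.8), measuring 22×11 mm at yaw 5.0° against 5.3° for the tool, which fits the given size. A guide strap with studs sits ahead of the tab, so I grip about 4 mm rearward.

{"method": "jog_arm", "body": {
  "series": [
    [[0.001,-0.0095,0.03],[0,0,0.005]],
    [[0.001,-0.0095,0.06],[0,0,0.005]],
    [[0.001,-0.0095,0.09],[0,0,0.005]],
    [[0.001,-0.0095,0.1],[0,0,0.005]],
    [[0.001,-0.0095,0.1],[0,0,0.005]],
    [[0.001,-0.0095,0.1],[0,0,0.005]]
  ],
  "hand": 33,
  "newtons": 12
}}

```text
t: 2.73
position: [561.9, 155.0, 135.4]
orientation: [-0.0, 0.999, 0.042, 0.0]
force: [0.1, 0.1, 0.8]
finger_gap: 30.1
finger_force: 0.0
```

```bash
python3 - <<'E'
from h import *
s,c=snap('wrist','w2');print(s['t'],s['position'],s['force']);T=tab(s,c,102.)
E
```

```text
2.7333 [561.90789183 155.0399444  135.44805263] [0.13129614 0.08376527 0.83405272]
tab world 563.8495483398438 157.9066162109375 23.414722442626953 11.43075180053711 4.97426700592041 tool [ 2.2 -2.7 33.4] n 913 312.1631982475356 276.3789704271632 depth 206.99759
```

View pics/w2.png

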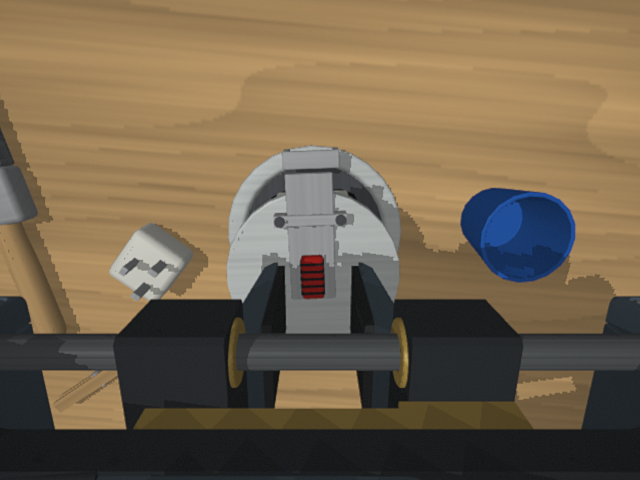

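The tab at (312,276) lies between the fingers, about 2.7 mm left of the jaw centre line (column about 321). Correcting, then descending to just above the plate.

{"method": "jog_arm", "body": {
  "series": [
    [[-0.002,-0.0027,0.008],[0,0,0]],
    [[-0.002,-0.0027,0.016],[0,0,0]],
    [[-0.002,-0.0027,0.022],[0,0,0]],
    [[-0.002,-0.0027,0.0245],[0,0,0]],
    [[-0.002,-0.0027,0.025],[0,0,0]],
    [[-0.002,-0.0027,0.025],[0,0,0]]
  ]
}}

```text
t: 3.28
position: [559.0, 158.2, 108.8]
orientation: [0.0, 0.999, 0.042, -0.0]
force: [0.4, -0.2, -0.4]
finger_gap: 30.1
finger_force: 0.0
```

{"method": "jog_arm", "body": {
  "series": [
    [[0,0,0],[0,0,0]],
    [[0,0,0],[0,0,0]],
    [[0,0,0],[0,0,0]],
    [[0,0,0],[0,0,0]],
    [[0,0,0],[0,0,0]],
    [[0,0,0],[0,0,0]]
  ],
  "hand": 0,
  "newtons": 12
}}

```text
t: 3.78
position: [559.2, 157.9, 109.2]
orientation: [0.0, 0.999, 0.043, 0.0]
force: [0.6, -5.9, 3.0]
finger_gap: 11.9
finger_force: 12.0
```

Gripped at 11.9 mm. Drawing the bolt back.

{"method": "jog_arm", "body": {
  "series": [
    [[-0.001,0,0],[0,0,0]],
    [[-0.002,0,0],[0,0,0]],
    [[-0.003,0,0],[0,0,0]],
    [[-0.004,0,0],[0,0,0]],
    [[-0.005,0,0],[0,0,0]],
    [[-0.006,0,0],[0,0,0]]
  ]
}}

```text
t: 4.28
position: [553.6, 157.2, 109.3]
orientation: [0.0, 0.999, 0.043, 0.001]
force: [3.0, -7.4, -0.9]
finger_gap: 11.7
finger_force: 12.0
```

{"method": "jog_arm", "body": {
  "series": [
    [[-0.0007,0,0],[0,0,0]],
    [[-0.0014,0,0],[0,0,0]]
  ]
}}

```text
t: 4.45
position: [552.1, 157.1, 109.3]
orientation: [0.0, 0.999, 0.043, 0.0]
force: [2.1, -8.1, 0.4]
finger_gap: 11.7
finger_force: 12.0
```

{"method": "jog_arm", "body": {
  "series": [
    [[-0.0007,0.0004,0],[0,0,0]],
    [[-0.0014,0.0004,0],[0,0,0]]
  ]
}}

```text
t: 4.62
position: [550.8, 156.8, 109.3]
orientation: [0.0, 0.999, 0.042, 0.0]
force: [2.2, -5.6, 0.7]
finger_gap: 12.0
finger_force: 12.0
```

{"method": "jog_arm", "body": {
  "series": [
    [[-0.0005,0,0],[0,0,0]],
    [[-0.001,0,0],[0,0,0]]
  ]
}}

```text
t: 4.78
position: [549.7, 156.7, 109.3]
orientation: [0.0, 0.999, 0.043, 0.0]
force: [3.1, -6.9, 0.3]
finger_gap: 11.9
finger_force: 12.0
```

{"method": "jog_arm", "body": {
  "series": [
    [[-0.0005,0.0005,0],[0,0,0]],
    [[-0.001,0.0005,0],[0,0,0]]
  ]
}}

```text
t: 4.95
position: [548.7, 156.5, 109.3]
orientation: [-0.0, 0.999, 0.042, 0.0]
force: [2.3, -2.2, 1.0]
finger_gap: 12.0
finger_force: 12.0
```

{"method": "jog_arm", "body": {
  "series": [
    [[-0.0005,0,0],[0,0,0]],
    [[-0.0005,0,0],[0,0,0]]
  ]
}}

```text
t: 5.12
position: [548.0, 156.4, 109.2]
orientation: [-0.0, 0.999, 0.042, 0.0]
force: [2.3, -2.2, 2.7]
finger_gap: 11.8
finger_force: 12.0
```

{"method": "jog_arm", "body": {
  "series": [
    [[-0.0005,0,0],[0,0,0]],
    [[-0.0005,0,0],[0,0,0]]
  ]
}}

```text
t: 5.28
position: [547.8, 156.4, 109.2]
orientation: [-0.0, 0.999, 0.042, 0.001]
force: [5.4, -1.5, 1.3]
finger_gap: 11.6
finger_force: 12.0
```

{"method": "jog_arm", "body": {
  "series": [
    [[-0.0005,0,0],[0,0,0]],
    [[-0.0005,0,0],[0,0,0]]
  ]
}}

```text
t: 5.45
position: [547.8, 156.4, 109.3]
orientation: [-0.0, 0.999, 0.042, 0.001]
force: [7.9, -0.9, -2.9]
finger_gap: 11.7
finger_force: 12.0
```

Stop reached after 11.4 mm of travel, so the tab at home should be at TCP x ≈ 564. Relax and press down.

{"method": "jog_arm", "body": {
  "series": [
    [[0.0008,0,0.001],[0,0,0]],
    [[0.0008,0,0.003],[0,0,0]],
    [[0.0008,0,0.006],[0,0,0]],
    [[0.0008,0,0.011],[0,0,0]],
    [[0.0008,0,0.017],[0,0,0]],
    [[0.0008,0,0.023],[0,0,0]],
    [[0.0008,0,0.029],[0,0,0]],
    [[0.0008,0,0.034],[0,0,0]],
    [[0.0008,0,0.037],[0,0,0]],
    [[0.0008,0,0.037],[0,0,0]]
  ]
}}

```text
t: 6.28
position: [548.3, 156.5, 72.4]
orientation: [-0.0, 0.999, 0.042, 0.0]
force: [0.8, -1.9, 11.7]
finger_gap: 11.9
finger_force: 15.4
```

{"method": "jog_arm", "body": {
  "series": [
    [[0,0,0.005],[0,0,0]],
    [[0,0,0.01],[0,0,0]],
    [[0,0,0.015],[0,0,0]],
    [[0,0,0.02],[0,0,0]],
    [[0,0,0.025],[0,0,0]],
    [[0,0,0.028],[0,0,0]],
    [[0,0,0.0305],[0,0,0]],
    [[0,0,0.0315],[0,0,0]],
    [[0,0,0.0325],[0,0,0]],
    [[0,0,0.0325],[0,0,0]]
  ]
}}

```text
t: 7.12
position: [548.7, 156.5, 40.5]
orientation: [-0.0, 0.999, 0.042, 0.001]
force: [0.5, -2.6, 15.3]
finger_gap: 12.2
finger_force: 16.6
```

{"method": "jog_arm", "body": {
  "series": [
    [[0,0,0.001],[0,0,0]],
    [[0,0,0.002],[0,0,0]],
    [[0,0,0.0025],[0,0,0]]
  ]
}}

```text
t: 7.37
position: [548.8, 156.5, 38.1]
orientation: [-0.0, 0.999, 0.042, 0.001]
force: [0.3, -2.6, 17.7]
finger_gap: 11.8
finger_force: 17.6
```

{"method": "jog_arm", "body": {
  "series": [
    [[0,0,0.0006],[0,0,0]],
    [[0,0,0.0012],[0,0,0]]
  ]
}}

```text
t: 7.53
position: [548.7, 156.6, 37.0]
orientation: [-0.0, 0.999, 0.042, 0.001]
force: [-0.9, -3.3, 18.7]
finger_gap: 12.0
finger_force: 17.7
```

{"method": "jog_arm", "body": {
  "series": [
    [[0,0,0.0006],[0,0,0]],
    [[0,0,0.0012],[0,0,0]],
    [[0,0,0.0012],[0,0,0]]
  ]
}}

```text
t: 7.78
position: [548.7, 156.5, 35.7]
orientation: [-0.0, 0.999, 0.042, 0.001]
force: [-0.2, -4.2, 16.5]
finger_gap: 11.8
finger_force: 16.9
```

{"method": "jog_arm", "body": {
  "series": [
    [[0,0,0.0006],[0,0,0]],
    [[0,0,0.0012],[0,0,0]],
    [[0,0,0.0012],[0,0,0]]
  ]
}}

```text
t: 8.03
position: [548.7, 156.5, 34.5]
orientation: [-0.0, 0.999, 0.042, 0.001]
force: [1.2, -4.4, 16.3]
finger_gap: 12.1
finger_force: 17.0
```

{"method": "jog_arm", "body": {
  "series": [
    [[0,0,0.0006],[0,0,0]],
    [[0,0,0.0012],[0,0,0]],
    [[0,0,0.0012],[0,0,0]]
  ]
}}

```text
t: 8.28
position: [548.7, 156.5, 33.3]
orientation: [-0.0, 0.999, 0.042, 0.001]
force: [1.2, -3.3, 16.8]
finger_gap: 11.5
finger_force: 17.0
```

{"method": "jog_arm", "body": {
  "series": [
    [[0,0,0.0006],[0,0,0]],
    [[0,0,0.0012],[0,0,0]],
    [[0,0,0.0012],[0,0,0]]
  ]
}}

```text
t: 8.53
position: [549.0, 156.5, 32.4]
orientation: [-0.0, 0.999, 0.042, 0.001]
force: [-0.0, -3.8, 20.1]
finger_gap: 11.9
finger_force: 18.4
```

{"method": "jog_arm", "body": {
  "series": [
    [[0,0,0.0005],[0,0,0]],
    [[0,0,0.0005],[0,0,0]]
  ]
}}

```text
t: 8.7
position: [549.5, 156.6, 32.3]
orientation: [-0.0, 0.999, 0.042, 0.001]
force: [-0.2, -4.0, 25.6]
finger_gap: 11.8
finger_force: 20.7
```

Buffer felt at z≈32.5 (push 25.6 N, so about 8 N on the buffer). Sliding the bolt home.

{"method": "jog_arm", "body": {
  "series": [
    [[0.001,0,0],[0,0,0]],
    [[0.002,0,0],[0,0,0]],
    [[0.003,0,0],[0,0,0]],
    [[0.0035,0,0],[0,0,0]]
  ]
}}

```text
t: 9.03
position: [552.8, 157.0, 32.3]
orientation: [-0.0, 0.999, 0.042, 0.001]
force: [-2.5, -2.7, 26.8]
finger_gap: 12.0
finger_force: 21.1
```

{"method": "jog_arm", "body": {
  "series": [
    [[0.0005,0,0],[0,0,0]],
    [[0.001,0,0],[0,0,0]]
  ]
}}

```text
t: 9.2
position: [553.8, 157.1, 32.3]
orientation: [-0.0, 0.999, 0.042, 0.001]
force: [-0.7, -1.7, 27.2]
finger_gap: 11.7
finger_force: 21.0
```

{"method": "jog_arm", "body": {
  "series": [
    [[0.0006,0,0],[0,0,0]],
    [[0.0012,0,0],[0,0,0]]
  ]
}}

```text
t: 9.37
position: [555.0, 157.3, 32.3]
orientation: [-0.0, 0.999, 0.042, 0.001]
force: [-2.1, -1.5, 27.2]
finger_gap: 12.2
finger_force: 21.0
```

{"method": "jog_arm", "body": {
  "series": [
    [[0.0005,0,0],[0,0,0]],
    [[0.001,0,0],[0,0,0]]
  ]
}}

```text
t: 9.53
position: [556.0, 157.4, 32.3]
orientation: [-0.0, 0.999, 0.042, 0.001]
force: [-0.4, -2.8, 26.4]
finger_gap: 11.9
finger_force: 20.9
```

{"method": "jog_arm", "body": {
  "series": [
    [[0.0007,0,0],[0,0,0]],
    [[0.0014,0,0],[0,0,0]],
    [[0.002,0,0],[0,0,0]]
  ]
}}

```text
t: 9.78
position: [558.0, 157.6, 32.4]
orientation: [-0.0, 0.999, 0.042, 0.001]
force: [-2.1, -0.0, 27.2]
finger_gap: 12.1
finger_force: 20.9
```

{"method": "jog_arm", "body": {
  "series": [
    [[0.0007,0,0],[0,0,0]],
    [[0.0014,0,0],[0,0,0]],
    [[0.002,0,0],[0,0,0]]
  ]
}}

```text
t: 10.03
position: [559.9, 157.8, 32.3]
orientation: [-0.0, 0.999, 0.042, 0.001]
force: [-1.7, -0.5, 27.2]
finger_gap: 12.2
finger_force: 20.8
```

{"method": "jog_arm", "body": {
  "series": [
    [[0.0007,0,0],[0,0,0]],
    [[0.0014,0,0],[0,0,0]],
    [[0.002,0,0],[0,0,0]]
  ]
}}

```text
t: 10.28
position: [562.0, 158.1, 32.4]
orientation: [-0.0, 0.999, 0.042, 0.001]
force: [-2.3, 0.6, 26.8]
finger_gap: 12.1
finger_force: 20.8
```

{"method": "jog_arm", "body": {
  "series": [
    [[0.0006,0,0],[0,0,0]],
    [[0.0012,0,0],[0,0,0]]
  ]
}}

```text
t: 10.45
position: [563.1, 158.2, 32.3]
orientation: [-0.0, 0.999, 0.042, 0.001]
force: [-1.9, 1.4, 25.6]
finger_gap: 11.7
finger_force: 20.7
```

{"method": "jog_arm", "body": {
  "series": [
    [[0.0005,0,0],[0,0,0]],
    [[0.0007,0,0],[0,0,0]]
  ]
}}

```text
t: 10.62
position: [563.8, 158.3, 32.3]
orientation: [-0.0, 0.999, 0.042, 0.001]
force: [-2.6, 1.2, 26.7]
finger_gap: 11.9
finger_force: 20.8
```

{"method": "jog_arm", "body": {
  "series": [
    [[0.0005,0,0],[0,0,0]],
    [[0.0005,0,0],[0,0,0]]
  ]
}}

```text
t: 10.78
position: [563.9, 158.3, 32.3]
orientation: [-0.0, 0.999, 0.042, 0.001]
force: [-4.5, 0.9, 28.8]
finger_gap: 11.8
finger_force: 21.7
```

{"method": "jog_arm", "body": {
  "series": [
    [[0.0005,0,0],[0,0,0]],
    [[0.0005,0,0],[0,0,0]]
  ]
}}

```text
t: 10.95
position: [564.0, 158.3, 32.3]
orientation: [-0.0, 0.999, 0.042, 0.0]
force: [-7.7, 1.7, 32.8]
finger_gap: 12.1
finger_force: 22.9
```

Home stop reached (16.1 mm of travel). Easing the push, then opening.

{"method": "jog_arm", "body": {
  "series": [
    [[-0.0005,0,-0.0005],[0,0,0]],
    [[-0.0007,0,-0.001],[0,0,0]],
    [[-0.0007,0,-0.002],[0,0,0]],
    [[-0.0007,0,-0.0025],[0,0,0]]
  ]
}}

```text
t: 11.28
position: [563.8, 158.2, 34.3]
orientation: [-0.0, 0.999, 0.042, 0.001]
force: [2.7, 1.8, 11.0]
finger_gap: 12.0
finger_force: 15.4
```

{"method": "jog_arm", "body": {
  "series": [
    [[0,0,0],[0,0,0]],
    [[0,0,0],[0,0,0]],
    [[0,0,0],[0,0,0]]
  ],
  "hand": 28
}}

```text
t: 11.53
position: [562.9, 157.9, 33.6]
orientation: [-0.0, 0.999, 0.042, 0.0]
force: [0.1, 1.0, 0.1]
finger_gap: 25.0
finger_force: 0.2
```

Free of contact and open. Retreating straight up, then one check.

{"method": "jog_arm", "body": {
  "series": [
    [[0,0,-0.005],[0,0,0]],
    [[0,0,-0.02],[0,0,0]],
    [[0,0,-0.05],[0,0,0]],
    [[0,0,-0.08],[0,0,0]],
    [[0,0,-0.11],[0,0,0]],
    [[0,0,-0.14],[0,0,0]],
    [[0,0,-0.15],[0,0,0]],
    [[0,0,-0.15],[0,0,0]],
    [[0,0,-0.15],[0,0,0]]
  ]
}}

```text
t: 12.28
position: [562.1, 157.5, 182.6]
orientation: [-0.0, 0.999, 0.042, -0.0]
force: [-0.7, 0.4, -1.4]
finger_gap: 25.6
finger_force: 0.0
```

```bash
python3 - <<'E'
from h import *
s,c=snap('wrist','w3');print(s['t'],s['position'],s['force']);T=tab(s,c,27.)
E
```

```text
12.2833 [562.0822227  157.54863253 182.64595347] [-0.68631111  0.4013236  -1.41533014]
tab world 567.0262451171875 158.2670440673828 23.36836814880371 11.37395191192627 5.057210922241211 tool [  5.   -0.3 155.6] n 392 317.03061224489795 216.70663265306123 depth 320.618
```

View pics/w3.png

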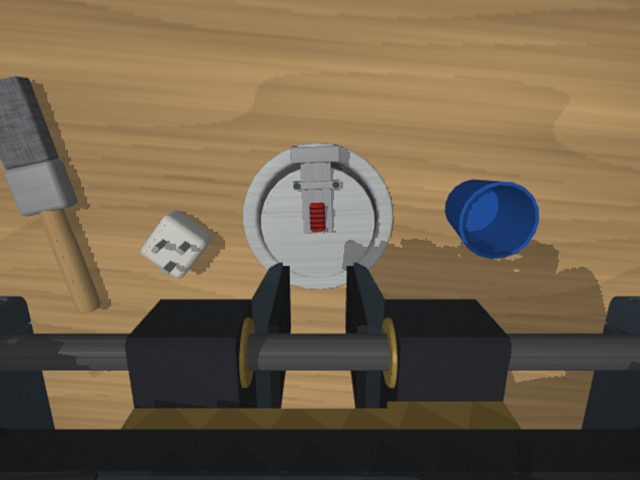

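The tower stays down with its tongue under the keep, and cup and charger are in place. Tab at (317,217), studs at about (297,186) and (337,186). I'll check the bolt's travel by the tab-to-stud distance against the early pictures.

```bash
python3 - <<'E'
from h import *
import pickle
s1,c1=pickle.load(open('w1.pkl','rb'))
P={'w1':([560.18,147.9,230.98],[3.07e-4,.998936,.046067,-.00221],91.,[(282,186),(325,185)]),
'w2':([561.91,155.04,135.45],[0,.99909,.0425,0],91.,[(280,220),(342,220)]),'w3':([562.08,157.55,182.65],[0,.99909,.0425,0],16.5,[(297,186),(337,185)])}
H=np.array(c1['hand_eye'])
for n,(p,q,cz,st) in P.items():
    im=np.load(f'pics/{n}.npz')['img'];g=im.max(2).astype(int)
    A=R.from_quat(np.roll(q,-1)).as_matrix();W=np.eye(4);W[:3,:3]=A;W[:3,3]=p;T=W@H
    ray=lambda u,v,z:(lambda d:T[:3,3]+d*(z-T[2,3])/d[2])(T[:3,:3]@np.array([(u-c1['cx'])/c1['fx'],(v-c1['cy'])/c1['fy'],1]))
    r=[]
    for u,v in st:
        w=g[v-7:v+8,u-7:u+8];yy,xx=np.nonzero(w<95);r.append(ray(u-7+xx.mean(),v-7+yy.mean(),cz+8))
    m=(im[...,0]>70)&(im[...,0]>2.*im[...,1])&(im[...,0]>2.*im[...,2])
    nn,l,sta,ce=cv2.connectedComponentsWithStats(cv2.morphologyEx(m.astype(np.uint8),cv2.MORPH_CLOSE,np.ones((7,7))))
    i=1+sta[1:,4].argmax();t=ray(*ce[i],cz+11);r=np.array(r)
    print(n,'studs apart',np.linalg.norm(r[0]-r[1]).round(1),'tab-strap along x',((r.mean(0)-t)@[.996,.087,0]).round(2),t.round(1))
E
```

```text
w1 studs apart 31.0 tab-strap along x 29.68 [563.6 157.7 102. ]
w2 studs apart 31.0 tab-strap along x 29.32 [563.8 157.8 102. ]
w3 studs apart 31.2 tab-strap along x 25.45 [567.5 158.3  27.5]
```

Bolt is at about 15.4 mm, above the 14.5 required, and the tower is held. Handing in.

```bash
python3 -c "
from plant import manip;print(manip.close_job())"
```

```text
the job is handed in; nothing more can be done
None
```

The job is handed in, with no verdict returned: the tower is down and staying there by itself, the bolt is about 15.4 mm home under the keep (14.5 needed), the push peaked at 33 N in the readings (16 N or less on the buffer), the gripper is clear of everything, and the cup and charger are where they were (other bystanders not re-checked).

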